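Set the print block's turning ring to the red mark and lock it

ROBOT

A 6-joint arm with a two-finger parallel gripper is mounted at the origin on the work surface. World frame = base frame: x ahead of the robot, y to its left, z up, the work surface at z = 0. Lengths are in m, angles in rad, forces in N, time in s.
With the tool pointing down it reaches from about 0.2 to 0.875 m from the base axis. Payload 3.4 kg.
Tool frame: the origin (TCP) lies between the finger pads; the fingertips stand 25 mm ahead of it and the grasp point (between the pads) lies 6 mm ahead of it (r.nose_length is the z of the fingertips in the tool frame, in m); z points along the fingers, x is the direction in which the jaws open and shut, and the axes are right-handed (so a half turn about z gives the same grasp; the last joint's range is limited). The gripper opens to 94 mm and grips with 3 to 60 N. Pads are 16 mm wide; open, the fingers measure 119 mm over their backs; the gripper's body (75 mm by 177 mm) begins 78 mm behind the grasp point.
Start: joints at [1.186, 0.276, 1.505, -0, 1.361, -0.121], TCP at [0.15, 0.555, 0.23] pointing down, gripper open.
Joint ranges: [-2.89, 2.89], [-0.75, 2.08], [0.22, 2.7], [-1.18, 4.32], [0.11, 2.71], [-2.7, 2.7]. Speed limits (rad/s): [2.57, 2.57, 3.14, 3.14, 3.14, 3.14].

INTERFACE

Orientations are given as a unit quaternion [w, x, y, z].
In Python, from plant import r, gripper_to, inverse_kinematics, vision, models, telemetry gives the robot as it stands. Calls block until the motion is done:
- r.move_to(position, orientation): joint-space move of the TCP to a pose.
- r.move_l(position, rot=None, vel=0.15, guard=None): straight line of the TCP; rot=None keeps the orientation; vel is the mean speed in m/s. With guard (N) it stops when the force on the tool has changed by that much, and returns True; else False.
- r.movej(angles): joint-space move.
- gripper_to(opening, f_grip=None): finger opening in m; f_grip is the grip in N (None keeps the last); returns when the fingers have stopped.
- r.hold(seconds).
- inverse_kinematics(position, orientation): joint angles nearest the present ones, or None.
- vision.snapshot(name): name is "scene" or "top"; returns the picture (400x640x3 uint8, red, green, blue); there is no depth.
- vision.get_calibration(name): a dict with "fx", "fy", "cx", "cy" (pixels), "position" and "orientation" of the camera in the world. Camera axes: x right, y down, z forward; pixel columns grow to the right and rows downward; lengths in m; the calibration is good to about 2 mm. A picture is of the moment at which its call begins. get_calibration takes no time and is no camera call.
A pose or a line that the arm cannot do raises r.PlanningError and nothing moves.
- r.sign_off(): hands the job in, once; it reports no verdict.
Trained networks look in the newest picture that a camera, given by its name, has taken for a name from the list of things; names that differ only in an ending like _2 or _b are one class to them, and where a whole thing is asked for, a point or a joint stands for the part that bears it (a point fixed in the world has none). Each returns a list of dicts, best first, with "score" (0 to 1); they miss things now and then, are a little off and sometimes report something else, mostly with a low value. They report only what shows in the picture. A call takes as long as a camera call.
- models.boxes_of(thing, camera): "at" ([x, y, z] in m, in world coordinates, good to about 4 mm: the middle of the surface that is visible of it).
- models.regions_of(thing, camera): "pixels" (400x640 bool, what is visible of it).
- models.mark_of(thing, camera): "at" ([x, y, z] in m, in world coordinates, good to about 4 mm: a listed point, or the origin of a listed thing).
Readings, each from a call of its own:
- telemetry.current_t(): time.
- telemetry.current_joints(): joint angles.
- telemetry.current_dq(): joint speeds.
- telemetry.current_joint_efforts(): joint torques, N m.
- telemetry.current_ee_pos(): TCP position.
- telemetry.current_tool_rot(): TCP orientation.
- telemetry.current_wrist_force(): force on the tool from outside, world axes, zero at the start.
- telemetry.current_torque(): the same for the moment, N m.
- telemetry.current_opening(): finger opening in m.
Only numpy, scipy, OpenCV 4.12 (cv2) and the standard library are available. Lean on these libraries where they do the work, as an engineer would, in place of code of your own. Each camera call takes 0.05 s, during which the arm holds its last target.

TASK

Push the blue lever round with the fingertips until the turning ring's yellow pointer stands in line with the red mark on the scale; then push the green lock lever over, away from the robot, right to its stop. Only push the two levers, never pinch them, leave the red mark where it is, leave the ring on the mark, and neither move nor lift the blocks, jar and tools standing about.

Things in the scene. Friction and masses are not known exactly. Their poses are not given: they have to be found in the camera images.
- jig: the turning jig's fixed wooden base board, about 285 mm (its x) by 365 mm (its y), 12 mm thick, lying level on the table. Origin on the table exactly under the turning ring's axis; its x axis points away from the robot (turned up to 20 degrees), its y axis to the left; the board reaches from y = -145 to +220 mm. It cannot move.
- ring_axis (a point): point on the vertical axis of the turning ring, 50 mm above the table (height of the top of the carved face of the print block clamped on the ring). Ring: dark steel, 196 mm across, top 27 mm above the table; the block on it is 110 mm square with a steel clip at each of two sides.
- ring (a joint): angle of the ring (rad): grows clockwise seen from above, range -1.1 to 0.95; at 0 the lever points along the base's -x and the yellow pointer along its +x; at angle q the lever lies at 180 degrees - q about the base's z. Starts between -1.0 and -0.55, so the lever must be pushed clockwise. The ring stays where it is left (friction, about 2 to 3 N sideways at the lever).
- lever_mid (a point): middle of the ring's blue upright lever, a flat fin 130 mm from the ring axis and 50 mm above the table: 14 mm thick along the arc, 30 mm long radially, from 27 to 77 mm above the table. Its axes turn with the ring (x from lever to ring axis, y along the arc, the way it is to be pushed, z up). Its arm below it is 27 mm high at the top.
- pointer_tip (a point): outer end of the ring's yellow pointer, opposite the lever, 108 mm from the ring axis, 29 mm above the table; the pointer is 12 mm wide
- mark_tip (a point): inner end of the red mark, a 7 mm wide rider set on the aluminium scale, 111 mm from the ring axis, 24 mm above the table, always on the far side of the ring; it can be shifted if pushed hard, and must not be. Pointer and mark are in line when these two points are 3 mm apart horizontally
- mark (a joint): angle of the red mark (rad), counted as ring is: the pointer is exactly in line with the mark when both joints are equal. Lies between -0.1 and 0.65
- lock (a joint): angle of the green lock lever (rad): starts at 0 to 0.12 (leaning 34 to 27 degrees towards the base's -x, the robot's side), grows as it is pushed over to +x, and stands against its stop at 1.2 (leaning 34 degrees away from the robot). It turns about a level axis along the base's y and stays where it is left (about 2 to 3 N at its tip, up to 10 N when pushed half-way down).
- lock_pivot (a point): centre of the lock lever's axis, 36 mm above the table, 30 mm towards -x and 175 mm towards +y of the ring axis in the base's frame; the steel cheeks beside it are 48 mm high and 50 mm wide over all
- lock_tip (a point): top end of the green lock lever, 75 mm from its pivot; the green blade is 14 mm thick, 30 mm wide along the base's y, and covers the outer 54 mm of that length
- paste_jar: closed amber glass jar, 44 mm across, 60 mm tall, loose on the base board behind the lock lever; origin under its centre
- small_block: loose carved dotted print block, 70 x 50 x 30 mm, on the table to the right of the base board; origin under its centre
- border_block: loose carved print block with wavy lines, 120 x 170 x 40 mm, far right; origin under its centre
- round_block: loose round carved print block, 110 mm across, 35 mm tall, on the left; origin under its centre
- brush: loose brush lying on the left of the table; origin near its middle, at its underside
- mallet: loose wooden mallet lying on the right near the robot; origin near its middle, at its underside

How it is judged:
By the outcome, as a careful person would: the job done as asked, in the order asked, and still so for the second after the job is handed in, with the robot touching nothing.
It also fails if it takes over 58 s, if anything falls off the work surface, if the arm or the gripper's body presses on something with over 40 N, if the wrist force passes 120 N, or if a joint passes its speed limit or range.

## Working session

There is one attempt and no reset: what is moved stays moved. The work goes in short steps, each a Python script; the robot and the scene stay as the last script left them, time stands still between calls to the robot, and variables do not carry over. Pictures are saved under pics/ and viewed, and the job is handed in when it is done.

```bash
ls; mkdir -p pics; python3 - <<'E'
from plant import r, vision, models, telemetry
import cv2
for n in ("scene","top"):
    im=vision.snapshot(n); cv2.imwrite(f"pics/{n}0.png",im[:,:,::-1])
    c=vision.get_calibration(n); print(n,c)
    for t in ("jig","ring_axis","lever_mid","pointer_tip","mark_tip","lock_pivot","lock_tip","paste_jar","small_block"):
        print(t,[( [round(float(v),4) for v in d["at"]],round(float(d["score"]),2)) for d in models.mark_of(t,n)[:2]])
print(telemetry.current_t(), r.nose_length)
E
```

```text
pics
scene {'fx': 383.77635979486337, 'fy': 383.77635979486337, 'cx': 318.59381497575896, 'cy': 201.48487241413872, 'position': array([1.27822957, 0.33466811, 0.8495097 ]), 'orientation': array([-0.22210892,  0.46808058,  0.7800547 , -0.35083168])}
jig [([0.5908, -0.0442, 0.0002], 0.66)]
ring_axis [([0.5874, -0.0475, 0.047], 0.61)]
lever_mid [([0.4793, -0.1219, 0.048], 0.56)]
pointer_tip [([0.676, 0.0161, 0.0261], 0.82)]
mark_tip [([0.6987, -0.0522, 0.025], 0.46)]
lock_pivot [([0.7014, 0.1181, 0.0142], 0.73), ([0.5754, 0.1258, 0.0386], 0.62)]
lock_tip [([0.5273, 0.1279, 0.1008], 0.78), ([0.5895, -0.0486, 0.0469], 0.38)]
paste_jar [([0.7051, 0.1174, 0.0126], 0.65)]
small_block [([0.5932, -0.2945, -0.0012], 0.79)]
top {'fx': 506.9336440962341, 'fy': 506.9336440962341, 'cx': 321.35057973762656, 'cy': 197.00965070782158, 'position': array([ 0.19661266, -0.03951709,  1.86848459]), 'orientation': array([-0.05322816,  0.71207165, -0.69723566,  0.06311235])}
jig [([0.5918, -0.0475, 0.004], 0.81)]
ring_axis [([0.5885, -0.0491, 0.0555], 0.79)]
lever_mid [([0.3342, 0.4491, -0.001], 0.74), ([0.4786, -0.1215, 0.0512], 0.71)]
pointer_tip [([0.6761, 0.0145, 0.0284], 0.65)]
mark_tip [([0.5724, 0.1298, 0.0354], 0.47)]
lock_pivot [([0.5726, 0.1302, 0.0368], 0.64)]
lock_tip [([0.5993, -0.287, 0.001], 0.7), ([0.5339, 0.1366, 0.1014], 0.53)]
paste_jar [([0.7013, 0.1165, 0.0081], 0.51)]
small_block [([0.5988, -0.2912, 0.0], 0.61), ([0.5854, -0.052, 0.0528], 0.44)]
1.0 0.025
```

View pics/scene0.png

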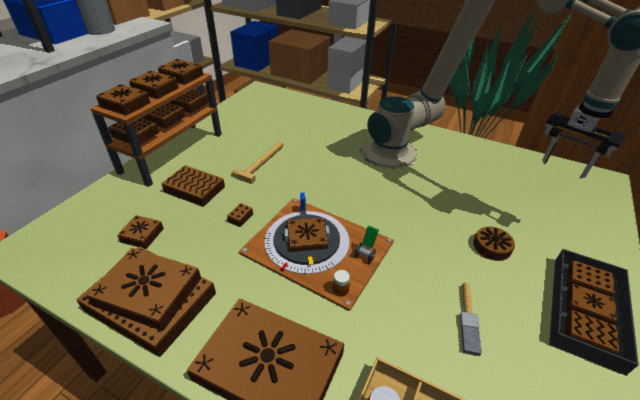

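View pics/top0.png

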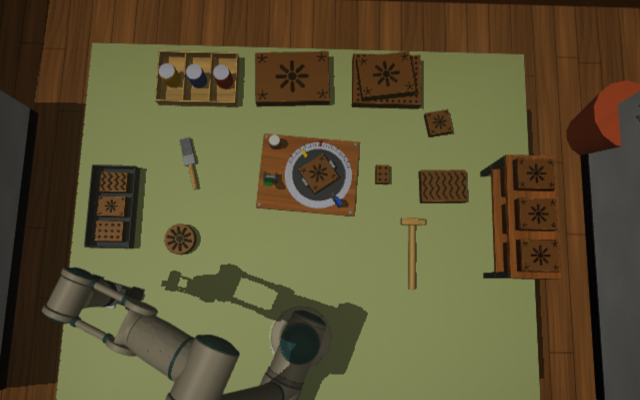

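Scene view: lever at about (303,200), pointer (310,261), red mark (285,267), green lock (370,238) and jar (342,282). The networks agree on these apart from some false hits, such as the scene `lock_pivot` report that landed on the jar. I'll measure the angles by colour next.

```bash
cat > h.py <<'E'
import numpy as np, cv2
from scipy.spatial.transform import Rotation as R
from plant import r, gripper_to, inverse_kinematics, vision, models, telemetry
AX=np.array([0.588,-0.048])
def rot(q): return R.from_quat([q[1],q[2],q[3],q[0]])
def quat(M):
    a=R.from_matrix(M).as_quat(); return np.array([a[3],a[0],a[1],a[2]])
def back(c,uv,z):
    d=rot(c["orientation"]).apply([(uv[0]-c["cx"])/c["fx"],(uv[1]-c["cy"])/c["fy"],1.])
    p=np.array(c["position"]); return p+d*(z-p[2])/d[2]
def proj(c,P):
    p=rot(c["orientation"]).inv().apply(np.array(P)-c["position"])
    return np.array([c["fx"]*p[0]/p[2]+c["cx"],c["fy"]*p[1]/p[2]+c["cy"]])
def warp(im,c,z,cen=AX,half=0.15,ppm=2000):
    # orthorectified: column = -y, row = -x (x up)
    S=int(2*half*ppm)
    w=np.array([[cen[0]+half,cen[1]+half],[cen[0]+half,cen[1]-half],[cen[0]-half,cen[1]-half],[cen[0]-half,cen[1]+half]])
    src=np.float32([proj(c,[a,b,z]) for a,b in w]); dst=np.float32([[0,0],[S,0],[S,S],[0,S]])
    return cv2.warpPerspective(im,cv2.getPerspectiveTransform(src,dst),(S,S),flags=cv2.INTER_CUBIC)
def look(tag,n="scene",z=0.026):
    im=vision.snapshot(n); c=vision.get_calibration(n)
    W=warp(im,c,z); cv2.imwrite(f"pics/{tag}_w.png",W[:,:,::-1]); return im,c,W
E
python3 - <<'E'
from h import *
im,c,W=look("s1"); look("t1","top")
u,v=proj(c,[0.588,-0.048,0.027]).astype(int); print(u,v)
cr=im[v-60:v+65,u-85:u+100]; cv2.imwrite("pics/crop1.png",cv2.resize(cr,None,fx=4,fy=4,interpolation=cv2.INTER_CUBIC)[:,:,::-1])
E
```

```text
306 236
```

View pics/s1_w.png

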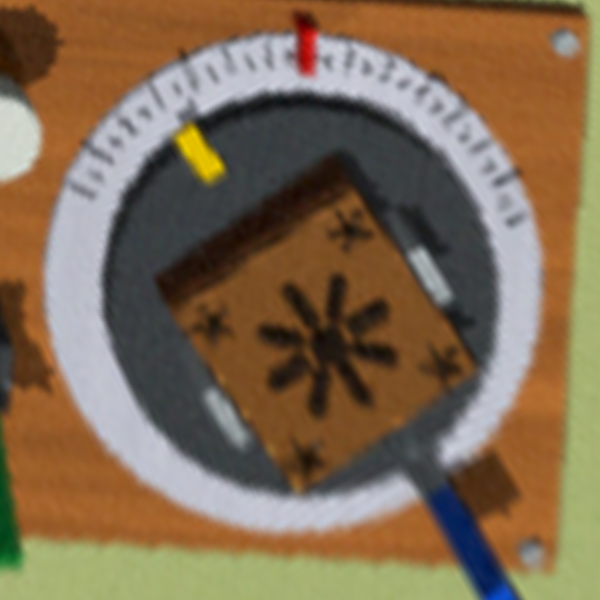

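View pics/crop1.png

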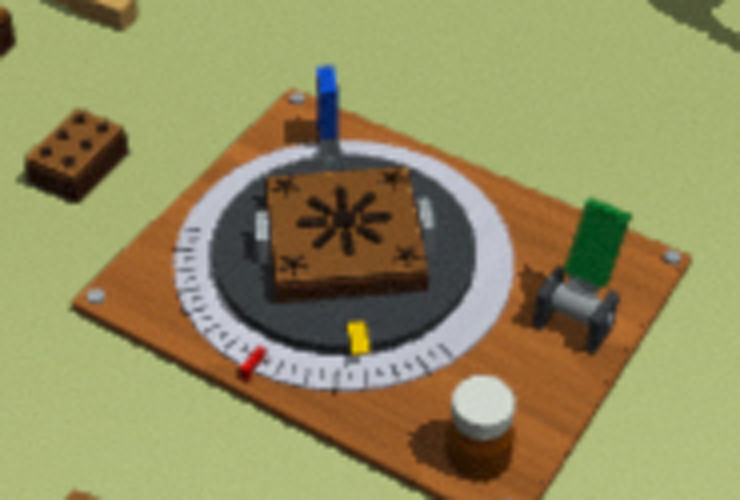

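View pics/t1_w.png

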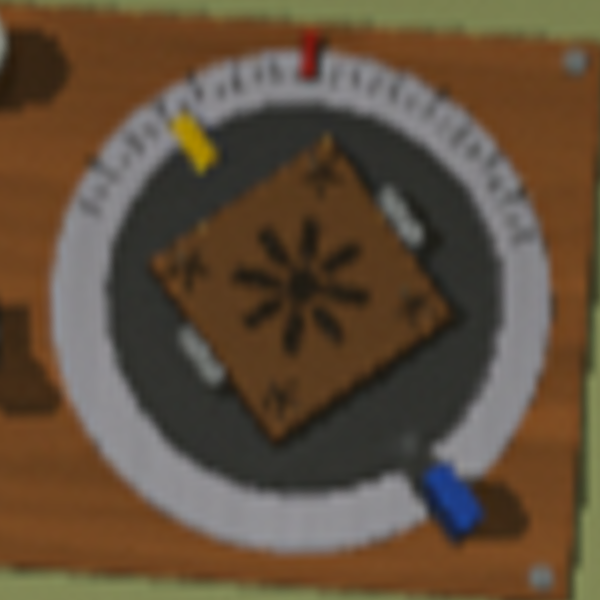

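The rectified views show the disc centred near pixel (301,296), the pointer at about (200,150) and the red mark at (308,45). At this angle the robot sits on the far side and the lever at the lower right. I'll fit these numerically.

```bash
cat >> h.py <<'E'
def p2w(uv,half=0.15,ppm=2000): return np.array([AX[0]+half-uv[1]/ppm, AX[1]+half-uv[0]/ppm])
def axisline(m):
    ys,xs=np.nonzero(m); P=np.array([p2w((x+.0,y+.0)) for x,y in zip(xs,ys)])
    ce=P.mean(0); _,_,V=np.linalg.svd(P-ce,full_matrices=False); d=V[0]*np.sign(V[0]@(ce-AX)); return ce,np.arctan2(d[1],d[0]),len(P)
def disc(im,c):
    # white scale outer edge (z~.024): contour -> fit circle
    W=warp(im,c,0.022); hsv=cv2.cvtColor(W,cv2.COLOR_RGB2HSV)
    m=((hsv[...,1]<70)&(hsv[...,2]>110)).astype(np.uint8)
    cs,_=cv2.findContours(cv2.morphologyEx(m,cv2.MORPH_CLOSE,np.ones((9,9))),cv2.RETR_EXTERNAL,cv2.CHAIN_APPROX_NONE)
    k=max(cs,key=cv2.contourArea); k=cv2.convexHull(k); 
    (x,y),(a,b),_=cv2.fitEllipse(k); return p2w((x,y)),a/2000,b/2000
def big(m):
    n,l,s,_=cv2.connectedComponentsWithStats(m.astype(np.uint8)); 
    return l==1+np.argmax(s[1:,4])
def angles(n,im=None):
    if im is None: im=vision.snapshot(n)
    c=vision.get_calibration(n); out={}
    cen,a,b=disc(im,c); out["cen"]=cen; out["ax"]=(a,b)
    for nm,z,lo,hi in (("ptr",.0285,(20,120,90),(35,255,255)),("mark",.025,(0,150,70),(6,255,255))):
        hsv=cv2.cvtColor(warp(im,c,z),cv2.COLOR_RGB2HSV)
        m=cv2.inRange(hsv,lo,hi)>0
        if nm=="mark": m|=cv2.inRange(hsv,(174,150,70),(180,255,255))>0
        if not m.any(): out[nm]=None; continue
        ce,ang,N=axisline(big(m)); d=ce-cen
        out[nm]=np.degrees(np.arctan2(d[1],d[0])),np.hypot(*d),np.degrees(ang),N
    return out
E
python3 - <<'E'
from h import *
np.set_printoptions(precision=4,suppress=True)
for n in("scene","top"): print(n,angles(n))
E
```

```text
scene {'cen': array([ 0.5937, -0.0462]), 'ax': (0.2504176483154297, 0.2527777099609375), 'ptr': (np.float64(35.66757491386162), np.float64(0.08509699777548317), np.float64(35.13072261858314), 1780), 'mark': (np.float64(-2.3839950540386514), np.float64(0.12209787727251595), np.float64(3.198304330481457), 843)}
top {'cen': array([ 0.5883, -0.0482]), 'ax': (0.2507708892822266, 0.2522443389892578), 'ptr': (np.float64(1.14295945380537), np.float64(0.1385539128031111), np.float64(86.21012313152791), 1689), 'mark': (np.float64(-2.1534018445522594), np.float64(0.12378642247445297), np.float64(-1.935433543344061), 545)}
```

```bash
cat >> h.py <<'E'
CEN=np.array([0.589,-0.0485])
def pose(th,rad=0.13,tip=0.042,flip=False):
    t=np.radians(th); x=-np.array([np.cos(t),np.sin(t),0]); 
    if flip: x=-x
    z=np.array([0,0,-1.]); M=np.column_stack([x,np.cross(z,x),z])
    return np.array([CEN[0]+rad*np.cos(t),CEN[1]+rad*np.sin(t),tip+0.025]),quat(M)
E
python3 - <<'E'
from h import *
np.set_printoptions(precision=3,suppress=True)
for f in (0,1):
    for th in (230,185):
        p,q=pose(th,flip=f); print(f,th,inverse_kinematics(p,q))
print(rot(telemetry.current_tool_rot()).as_matrix())
E
```

```text
0 230 [-0.417  0.351  1.847 -0.     0.944 -1.29 ]
0 185 [-0.28   0.27   1.979 -0.     0.892 -0.367]
1 230 [-0.417  0.351  1.847 -0.     0.944  1.852]
1 185 None
[[ 0.261  0.965  0.   ]
 [ 0.965 -0.261  0.   ]
 [ 0.    -0.    -1.   ]]
```

```bash
python3 - <<'E'
from h import *
np.set_printoptions(precision=4,suppress=True)
gripper_to(0.0,f_grip=20)
p,q=pose(231,tip=0.16); r.move_to(p,q)
p,q=pose(231); r.move_l(p,q,vel=0.15,guard=15)
print(telemetry.current_t(),telemetry.current_wrist_force(),telemetry.current_opening())
for th in np.arange(227,189.9,-3):
    p,q=pose(th); h=r.move_l(p,q,vel=0.06,guard=15)
    print(round(th),h,telemetry.current_wrist_force())
    if h: break
print(telemetry.current_t())
for n in("scene","top"): print(n,angles(n))
look("s2"); look("t2","top")
E
```

```text
6.3417 [0.1982 0.5138 0.512 ] 0.00045463513422754135
227 False [-0.4785  0.0307 -0.5613]
224 False [ 0.3948 -0.8698  0.3093]
221 False [ 0.9613 -0.0305 -0.2879]
218 False [ 0.1294 -0.9337 -0.0293]
215 False [1.0348 0.0856 0.1526]
212 False [ 0.0546 -0.5246  1.3001]
209 False [ 0.3069 -0.182   0.8536]
206 False [ 0.0754 -0.3005 -0.6029]
203 False [-0.2485  0.0634  0.395 ]
200 False [ 0.5797 -0.4655  0.1074]
197 False [-0.1722 -0.2046 -0.0751]
194 False [ 0.1471 -0.9499 -1.0423]
191 False [0.0198 0.7306 0.148 ]
9.8417
scene {'cen': array([ 0.5938, -0.0461]), 'ax': (0.2505068054199219, 0.2522514953613281), 'ptr': (np.float64(0.8882645953878281), np.float64(0.0859465130733533), np.float64(3.527506131091449), 1821), 'mark': (np.float64(-2.3911140339931123), np.float64(0.12226329362859882), np.float64(2.1787032410287885), 893)}
top {'cen': array([ 0.5984, -0.016 ]), 'ax': (0.18173039245605468, 0.23151942443847656), 'ptr': (np.float64(-13.97529846115888), np.float64(0.13216605937281878), np.float64(86.21108113740154), 1617), 'mark': (np.float64(-17.96569850173862), np.float64(0.1193630263952573), np.float64(-1.889364013980699), 552)}
```

View pics/s2_w.png

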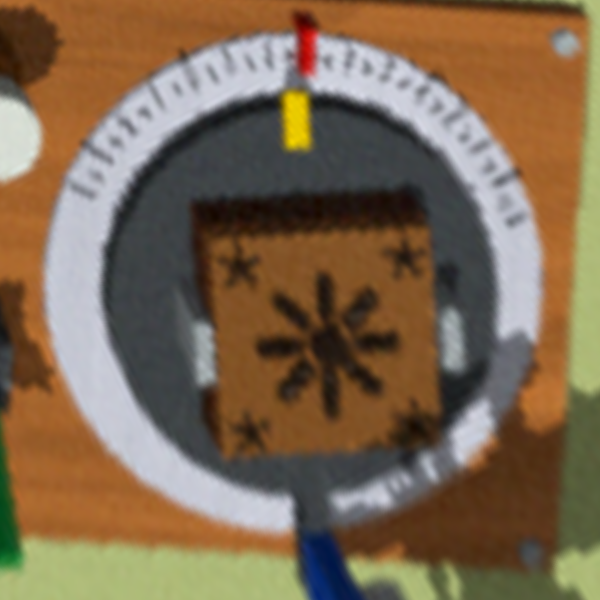

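View pics/t2_w.png

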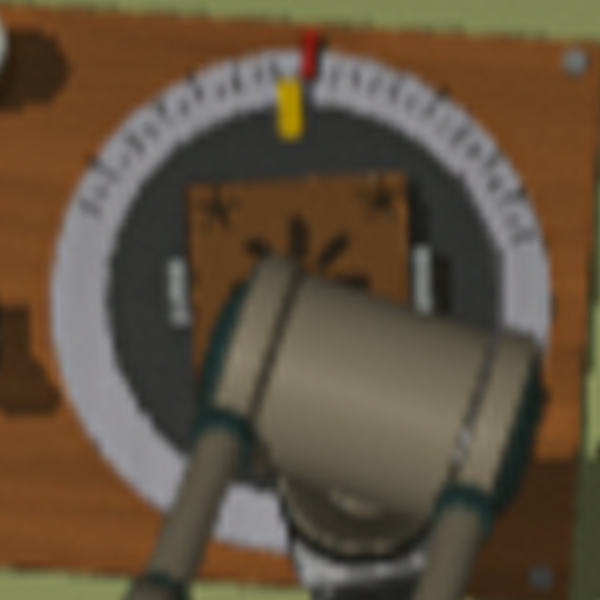

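Pointer and mark are still about 5° apart. I'll push a bit more, then compare them locally with a common centre.

```bash
cat >> h.py <<'E'
def ang2(n,tag=None,im=None,zs=None):
    if im is None: im=vision.snapshot(n)
    c=vision.get_calibration(n); out={}; o=np.array([0.5893,-0.0483])
    yy,xx=np.mgrid[0:600,0:600]; X=AX[0]+.15-yy/2000-o[0]; Y=AX[1]+.15-xx/2000-o[1]
    rr=np.hypot(X,Y); far=(X>0)&(rr>.06)&(rr<.14)
    for nm,z in (("ptr",.029),("mark",.024)):
        W=warp(im,c,z).astype(int); R_,G,B=W[...,0],W[...,1],W[...,2]
        m=(R_>1.8*B)&(G>.68*R_)&(R_>110) if nm=="ptr" else (R_>3*G)&(R_>3*B)&(R_>70)
        m&=far; 
        if not m.any(): out[nm]=None; continue
        m=big(m); x,y=X[m].mean(),Y[m].mean()
        e=np.abs(rr-(.104 if nm=="ptr" else .115))<.005; e&=m
        ex,ey=X[e].mean(),Y[e].mean()
        out[nm]=[round(float(v),4) for v in (np.degrees(np.arctan2(y,x)),np.hypot(x,y),np.degrees(np.arctan2(ey,ex)),rr[m].min(),rr[m].max())]
    return out
E
python3 - <<'E'
from h import *
for n in("scene","top"): print(n,ang2(n))
for th in (189,187,):
    p,q=pose(th); print(r.move_l(p,q,vel=0.05,guard=15))
for n in("scene","top"): print(n,ang2(n))
ims=[]
for n in("scene","top"):
    im,c,W=look("x3"+n,n); ims.append(cv2.resize(W[10:180,200:400],None,fx=2,fy=3,interpolation=cv2.INTER_CUBIC))
cv2.imwrite("pics/c3.png",np.hstack(ims)[:,:,::-1]); print(telemetry.current_t())
E
```

```text
scene {'ptr': [2.3207, 0.091, 2.4445, 0.0758, 0.1069], 'mark': [-1.505, 0.126, -1.6396, 0.1117, 0.1392]}
top {'ptr': [3.4677, 0.0949, 3.3434, 0.0793, 0.1097], 'mark': [-2.1298, 0.1237, -2.1684, 0.1122, 0.1328]}
False
False
scene {'ptr': [-1.769, 0.091, -1.5191, 0.0755, 0.1072], 'mark': [-1.5213, 0.1253, -1.7592, 0.1107, 0.1392]}
top {'ptr': [-0.7772, 0.0943, -0.7021, 0.0798, 0.1107], 'mark': [-2.1467, 0.1242, -2.2066, 0.1133, 0.1328]}
10.8417
```

View pics/c3.png

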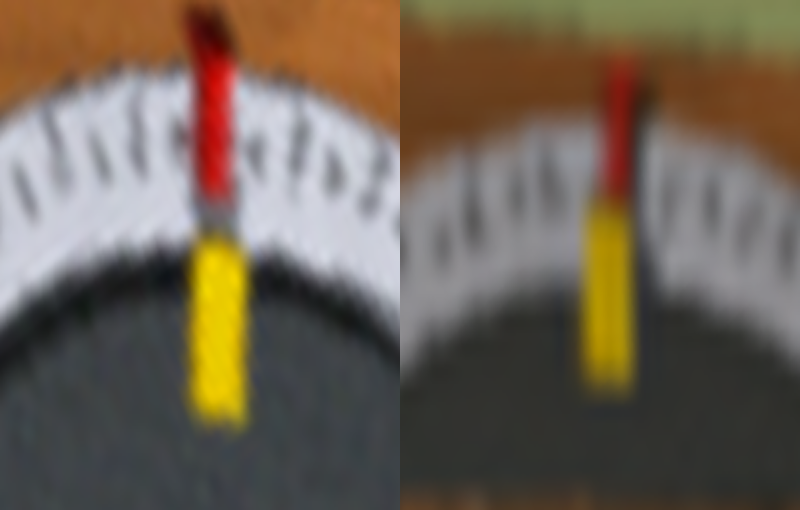

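```bash
cat >> h.py <<'E'
def prof(n,im=None,zp=.029,zm=.024,k=1):
    ims=[vision.snapshot(n) for _ in range(k)] if im is None else [im]
    c=vision.get_calibration(n); o=np.array([0.5893,-0.0483]); res=[]
    im=np.mean(ims,0).astype(np.float32)
    for nm,z,r0,r1 in (("ptr",zp,.082,.102),("mark",zm,.116,.128)):
        W=warp(im,c,z); rs=np.arange(r0,r1,.0005); ts=np.radians(np.arange(-14,10,.05))
        X=o[0]+rs[:,None]*np.cos(ts); Y=o[1]+rs[:,None]*np.sin(ts)
        u=((AX[1]+.15-Y)*2000).astype(np.float32); v=((AX[0]+.15-X)*2000).astype(np.float32)
        P=cv2.remap(W,u,v,cv2.INTER_LINEAR).mean(0)
        s=P[:,0]-np.maximum(P[:,1],P[:,2]) if nm=="mark" else np.minimum(P[:,0],P[:,1])-P[:,2]
        b=np.median(s); s=np.clip(s-b-0.12*(s.max()-b),0,None)
        lo=np.degrees(ts); pk=np.argmax(s); w=np.abs(lo-lo[pk])<7; 
        h=lo[s>.5*s.max()]
        res.append((round(float((s*lo)[w].sum()/s[w].sum()),2),round(float(h[0]),2),round(float(h[-1]),2)))
    return res
E
python3 - <<'E'
from h import *
for n in("scene","top"):
    im=vision.snapshot(n); print(n,prof(n,im)); print(prof(n,im,.031,.026)); print(prof(n,im,.031,.024))
im=vision.snapshot("top"); c=vision.get_calibration("top")
u,v=proj(c,[.69,-.05,.027]).astype(int); print(u,v)
for row in range(v-9,v+10): print(row,' '.join("%3d,%3d,%3d"%tuple(im[row,x]) for x in range(u-6,u+6)))
E
```

```text
scene [(-1.68, -5.5, 2.15), (-1.83, -3.65, -0.15)]
[(-1.08, -4.85, 2.7), (-1.37, -3.15, 0.3)]
[(-1.08, -4.85, 2.7), (-1.83, -3.65, -0.15)]
top [(-0.84, -4.15, 2.4), (-1.73, -3.2, -0.45)]
[(-0.83, -4.1, 2.4), (-1.74, -3.2, -0.5)]
[(-0.83, -4.1, 2.4), (-1.73, -3.2, -0.45)]
319 147
138 106, 79, 42 106, 81, 44 113, 91, 52 110, 90, 51 108, 90, 51 120,106, 63 121,109, 64 125,114, 66 119,111, 65 117,109, 66 115,110, 66 113,112, 68
139 111, 66, 30 114, 68, 31 113, 69, 33 111, 68, 32 109, 66, 31 112, 69, 33 116, 65, 31 128, 67, 33 118, 68, 35 106, 73, 38 105, 75, 39 103, 77, 42
140 107, 64, 29 108, 64, 29 108, 64, 28 109, 65, 30 108, 64, 29 106, 60, 27 111, 44, 23 130, 32, 19 105, 42, 24  90, 54, 26 105, 63, 29 106, 65, 30
141 103, 64, 32 106, 67, 38 106, 66, 37 107, 67, 37 107, 68, 39 105, 64, 37 105, 40, 23 125, 26, 16  73, 30, 17  71, 48, 29 105, 65, 33 108, 66, 32
142 114, 88, 72 122,106,101 123,108,103 126,111,106 126,111,106 125,104, 98 121, 59, 52 124, 27, 19  68, 42, 36  96, 86, 78 122, 97, 81 119, 87, 64
143 131,123,120 135,134,137 120,119,122 140,140,144 145,145,150 141,134,136 135,
[... 1291 characters left out ...]
  49, 49, 44  80, 68, 32 153,124,  9 159,132,  3 152,130, 15  61, 57, 44  47, 48, 47  47, 49, 46  48, 49, 45
153  49, 49, 46  48, 49, 44  49, 49, 46  48, 49, 44  63, 58, 38 100, 84, 31 108, 93, 31 110, 95, 32  55, 53, 46  46, 47, 45  48, 49, 46  48, 49, 45
154  49, 49, 46  49, 49, 45  48, 49, 46  47, 48, 45  48, 49, 45  52, 51, 46  53, 52, 45  54, 53, 45  47, 48, 46  47, 49, 45  48, 48, 46  48, 49, 46
155  50, 51, 48  50, 50, 46  48, 50, 46  49, 49, 46  49, 51, 47  49, 50, 47  47, 49, 46  49, 50, 48  47, 49, 46  49, 49, 46  47, 48, 45  49, 50, 46
156  50, 51, 47  49, 50, 46  48, 49, 46  48, 49, 45  48, 49, 46  48, 49, 46  50, 51, 48  50, 50, 47  49, 50, 47  50, 51, 46  49, 49, 46  48, 49, 45
```

```bash
python3 - <<'E'
from h import *
c=vision.get_calibration("top"); 
for o in ([.5893,-.0483],[.5893,-.0473],[.588,-.0493]):
  for u,v,z in ((318.87,150,.03),(319.69,143,.025)):
    d=back(c,(u,v),z)[:2]-o; print(o,np.degrees(np.arctan2(d[1],d[0])).round(2),np.hypot(*d).round(4))
E
```

```text
[0.5893, -0.0483] -0.75 0.0909
[0.5893, -0.0483] -1.79 0.1194
[0.5893, -0.0473] -1.38 0.0909
[0.5893, -0.0473] -2.27 0.1194
[0.588, -0.0493] -0.12 0.0922
[0.588, -0.0493] -1.3 0.1206
```

```bash
python3 - <<'E'
from h import *
p,q=pose(186.15); print(r.move_l(p,q,vel=0.03,guard=15)); r.hold(0.2)
ims=[]
for n in("scene","top"):
    im=vision.snapshot(n); print(n,prof(n,im),prof(n,im,.031,.024),ang2(n,im=im))
    W=warp(im,vision.get_calibration(n),.026); ims.append(cv2.resize(W[10:180,200:400],None,fx=2,fy=3,interpolation=cv2.INTER_CUBIC))
cv2.imwrite("pics/c4.png",np.hstack(ims)[:,:,::-1]); print(telemetry.current_t())
for row in range(140,153): print(row,' '.join("%3d,%3d,%3d"%tuple(im[row,x]) for x in range(316,324)))
E
```

```text
False
scene [(-2.48, -6.3, 1.3), (-1.82, -3.6, -0.15)] [(-1.87, -5.65, 1.9), (-1.82, -3.6, -0.15)] {'ptr': [-2.5499, 0.0912, -2.2466, 0.0755, 0.1073], 'mark': [-1.5124, 0.1257, -1.8063, 0.1108, 0.1397]}
top [(-1.34, -4.55, 1.85), (-1.74, -3.2, -0.45)] [(-1.34, -4.55, 1.85), (-1.74, -3.2, -0.45)] {'ptr': [-1.1838, 0.0947, -1.2962, 0.0798, 0.1107], 'mark': [-2.1453, 0.1242, -2.1937, 0.1133, 0.1328]}
11.5417
140 108, 65, 30 107, 63, 28 106, 61, 28 110, 45, 23 129, 31, 17 104, 41, 21  90, 54, 27 104, 63, 28
141 108, 68, 38 107, 68, 39 105, 64, 36 105, 39, 22 123, 24, 14  73, 30, 17  71, 47, 28 106, 65, 34
142 127,112,106 126,111,106 124,104, 99 122, 60, 52 123, 27, 18  68, 43, 35  97, 87, 79 122, 98, 82
143 140,139,143 145,144,149 141,134,137 135, 74, 71 125, 31, 24  72, 59, 58 130,129,129 138,132,129
144 127,127,130 141,141,144 131,120,123 135, 63, 60 122, 30, 22  79, 67, 67 137,138,142 128,127,130
145 116,115,118 136,135,137 118,106, 91 121, 70, 37 108, 49, 21  88, 76, 70 134,135,139 114,114,116
146 129,129,132 142,139,136 141,123, 63 142,114, 19 128,100, 16 105, 95, 70 132,132,136 116,115,118
147 143,142,147 147,142,135 164,142, 47 170,138,  0 159,129, 11 111, 98, 60 107,107,109 107,106,109
148 121,121,125 131,125,114 165,142, 41 172,140,  0 162,130,  8 100, 87, 44  82, 81, 82 118,117,121
149  74, 75, 75  95, 88, 71 154,128, 28 172,138,  0 160,129,  6  86, 75, 35  67, 67, 67 104,104,106
150  48, 49, 47  75, 67, 44 146,119, 16 171,139,  0 159,128,  1  73, 61, 26  47, 48, 46  54, 54, 53
151  48, 49, 46  75, 66, 41 146,120, 17 172,139,  0 158,127,  0  65, 56, 26  45, 46, 45  47, 48, 45
152  48, 49, 45  73, 67, 41 138,116, 17 155,125,  3 150,121,  6  59, 50, 28  46, 48, 46  47, 48, 45
```

View pics/c4.png

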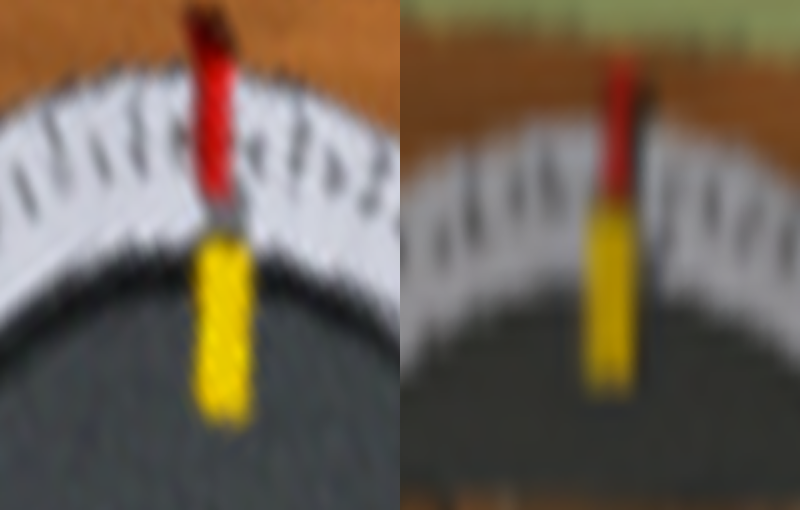

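Averaged over the two cameras the alignment is close: top says 0.4° short, and scene says 0° to 0.6° over. I'll back off, check again with the arm clear, and do the lock next.

```bash
cat >> h.py <<'E'
YAW=np.radians(-3.5); DX=np.array([np.cos(YAW),np.sin(YAW)]); PIV=np.array([0.571,0.128])
def lpose(off,tip=0.072,s=1):
    x=s*np.array([-DX[1],DX[0],0]); z=np.array([0,0,-1.]); M=np.column_stack([x,np.cross(z,x),z])
    P=PIV+off*DX; return np.array([P[0],P[1],tip+.025]),quat(M)
E
python3 - <<'E'
from h import *
p,q=pose(190); r.move_l(p,q,vel=0.05)
p,q=pose(196); r.move_l(p,q,vel=0.15)
p,q=pose(196,tip=.17); r.move_l(p,q,vel=0.2)
np.set_printoptions(precision=3,suppress=True)
best=min((1,-1),key=lambda s:9 if inverse_kinematics(*lpose(-.085,s=s)) is None else abs(inverse_kinematics(*lpose(-.085,s=s))[5]))
print(best,inverse_kinematics(*lpose(-.085,s=best)),inverse_kinematics(*lpose(.02,s=best)))
r.move_to(*lpose(-.085,tip=.17,s=best))
ims=[]
for n in("scene","top"):
    im=vision.snapshot(n); print(n,prof(n,im),prof(n,im,.031,.024),ang2(n,im=im))
    for t in ("lock_pivot","lock_tip","ring_axis","pointer_tip","mark_tip","lever_mid"):print(t,[(np.round(d["at"],4),round(float(d["score"]),2)) for d in models.mark_of(t,n)[:2]])
    W=warp(im,vision.get_calibration(n),.026); ims.append(cv2.resize(W,(400,400)))
cv2.imwrite("pics/c5.png",np.hstack(ims)[:,:,::-1]); print(telemetry.current_t(),telemetry.current_ee_pos())
E
```

```text
1 [ 0.129  0.286  1.856 -0.     0.999 -1.38 ] [ 0.096  0.419  1.637 -0.     1.086 -1.413]
scene [(-2.48, -6.3, 1.3), (-1.82, -3.6, -0.15)] [(-1.87, -5.7, 1.9), (-1.82, -3.6, -0.15)] {'ptr': [-2.5147, 0.0913, -2.2435, 0.0755, 0.1073], 'mark': [-1.5536, 0.1255, -1.7879, 0.1107, 0.1397]}
lock_pivot [(array([0.573, 0.128, 0.038]), 0.81)]
lock_tip [(array([ 0.299, -0.399, -0.003]), 0.61), (array([0.532, 0.132, 0.102]), 0.56)]
ring_axis [(array([ 0.592, -0.05 ,  0.051]), 0.84)]
pointer_tip []
mark_tip [(array([ 0.589, -0.05 ,  0.05 ]), 0.65), (array([ 0.7  , -0.054,  0.023]), 0.45)]
lever_mid [(array([ 0.457, -0.045,  0.049]), 0.96), (array([ 0.556, -0.514,  0.002]), 0.52)]
top [(-1.34, -4.55, 1.85), (-1.74, -3.2, -0.45)] [(-1.34, -4.55, 1.85), (-1.74, -3.2, -0.45)] {'ptr': [-1.196, 0.0947, -1.2979, 0.0798, 0.1107], 'mark': [-2.1576, 0.1242, -2.2005, 0.1133, 0.1328]}
lock_pivot [(array([0.574, 0.132, 0.033]), 0.96)]
lock_tip []
ring_axis [(array([ 0.587, -0.048,  0.052]), 0.76)]
pointer_tip [(array([ 0.694, -0.05 ,  0.031]), 0.75)]
mark_tip [(array([ 0.695, -0.05 ,  0.028]), 0.65)]
lever_mid [(array([ 0.457, -0.044,  0.049]), 0.85)]
14.4917 [0.486 0.133 0.195]
```

View pics/c5.png

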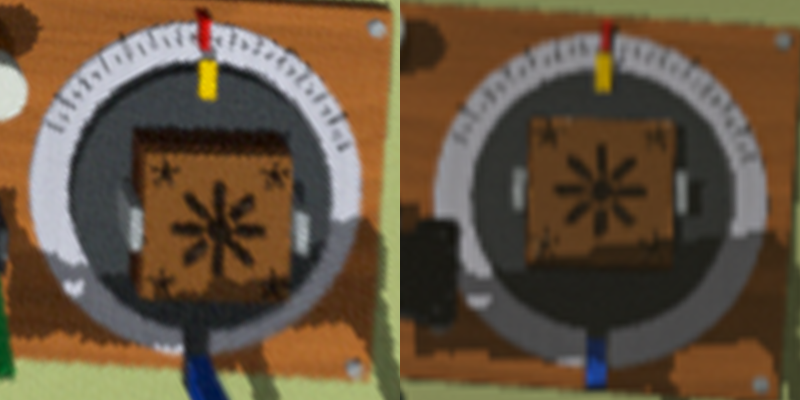

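```bash
python3 - <<'E'
from h import *
im=vision.snapshot("scene"); c=vision.get_calibration("scene")
u,v=proj(c,[.70,-.05,.027]).astype(int); print(u,v)
a=cv2.resize(im[v-16:v+16,u-20:u+20],None,fx=18,fy=18,interpolation=cv2.INTER_NEAREST)
cv2.imwrite("pics/z6.png",a[:,:,::-1])
E
```

```text
286 262
```

View pics/z6.png

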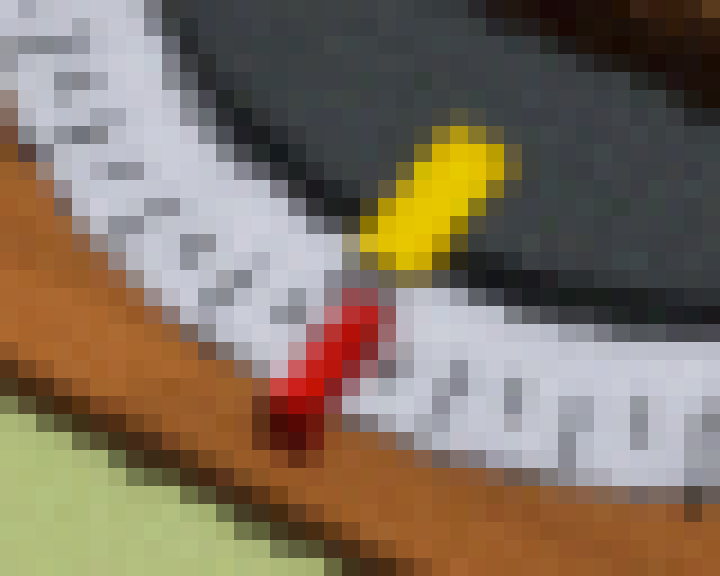

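Zoom: yellow pointer from about pixel (465,130) to (400,265), red mark from (370,300) to (295,435). I'll fit box models of both to the two images jointly to settle the sub-degree disagreement.

```bash
cat > fit.py <<'E'
from h import *
from scipy.optimize import minimize
O=np.array([0.5893,-0.0483]); SS=8
def box(th,r0,r1,hw,z0,z1):
    t=np.radians(th); e=np.array([np.cos(t),np.sin(t)]); n=np.array([-e[1],e[0]])
    return [np.r_[O+a*e+b*n,z] for a in(r0,r1) for b in(-hw,hw) for z in(z0,z1)]
def setup(n,im):
    c=vision.get_calibration(n); u,v=proj(c,[.69,-.05,.027]).astype(int); x0,y0=u-14,v-14
    I=im[y0:y0+28,x0:x0+28].astype(float)
    yel=np.clip(np.minimum(I[...,0],I[...,1])-I[...,2],0,None)
    red=np.clip(I[...,0]-np.maximum(I[...,1],I[...,2]),0,None)
    red=np.clip(red-0.8*np.clip(I[...,1]-I[...,2],0,None)*0,0,None)
    yy,xx=np.mgrid[y0:y0+28,x0:x0+28]
    W=np.array([[back(c,(x,y),.024)[:2] for x in range(x0,x0+28)] for y in range(y0,y0+28)])
    rr=np.hypot(W[...,0]-O[0],W[...,1]-O[1])
    wm=(rr<.122)&(rr>.107); red=red*(yel<red+30)
    wy=(rr>.06)&(rr<.113)
    return dict(c=c,x0=x0,y0=y0,yel=np.clip(yel/np.percentile(yel[wy],98.5),0,1),red=np.clip(red/np.percentile(red[wm],97),0,1),wm=wm,wy=wy)
def cov(S,P,sh):
    uv=np.array([proj(S["c"],p) for p in P])+sh-[S["x0"],S["y0"]]
    h=cv2.convexHull(np.float32(uv))[:,0]
    m=np.zeros((28*SS,28*SS),np.uint8)
    cv2.fillConvexPoly(m,np.round(((h+.5)*SS-.5)*16).astype(np.int32),255,cv2.LINE_AA,4)
    m=cv2.resize(m,(28,28),interpolation=cv2.INTER_AREA)/255.
    return m
def run(ims,names,verbose=True,dz=None):
    Ss=[setup(n,ims[n]) for n in names]
    def cost(x):
        tp,tm,zp,hp,rp,zm,hm=x[:7]; sh=x[7:].reshape(-1,2); J=0
        for S,s in zip(Ss,sh):
            a=cov(S,box(tp,rp/1e3,.108,.006,(zp-hp)/1e3,zp/1e3),s)
            b=cov(S,box(tm,.111,.135,.0035,(zm-hm)/1e3,zm/1e3),s)*(1-a)
            J+=(((a-S["yel"])**2)[S["wy"]]).sum()+(((b-S["red"])**2)[S["wm"]]).sum()
            J+=.05*(s@s)
        J+=.1*((zp-30)/1.5)**2+.1*((zm-25.5)/2)**2+.1*((hp-3)/1.5)**2+.1*((hm-4)/3)**2
        return J
    best=None
    for tp in(-2.5,-1.5):
      for tm in (-2.3,-1.5):
        x0=np.r_[tp,tm,30,3,76,25.5,4,np.zeros(2*len(names))]
        sm=np.vstack([x0]+[x0+np.eye(len(x0))[i]*([1,1,2,1.5,4,2,3]+[.6]*2*len(names))[i] for i in range(len(x0))])
        rs=minimize(cost,x0,method="Nelder-Mead",options=dict(initial_simplex=sm,maxiter=2500,xatol=1e-3,fatol=1e-4,adaptive=True))
        print(names,"diff ptr-mark %.2f"%(rs.x[0]-rs.x[1]),rs.x.round(2),round(rs.fun,3))
E
python3 - <<'E'
from fit import *
np.set_printoptions(suppress=True)
ims={n:vision.snapshot(n) for n in("scene","top")}
np.savez("ims.npz",**ims)
for nm in (["scene","top"],["scene"],["top"]): run(ims,nm)
E
```

```text
['scene', 'top'] diff ptr-mark 0.53 [-1.71 -2.24 31.52  0.95 81.01 23.79  2.83  0.22 -0.37 -0.24  0.37] 3.472
['scene', 'top'] diff ptr-mark 0.54 [-1.59 -2.12 31.83  1.13 81.14 23.97  2.89  0.16 -0.35 -0.19  0.39] 3.48
['scene', 'top'] diff ptr-mark 0.65 [-1.22 -1.87 31.82  0.97 81.01 23.97  2.95 -0.03 -0.4  -0.04  0.4 ] 3.463
['scene', 'top'] diff ptr-mark 0.66 [-1.23 -1.89 32.12  1.16 81.11 24.15  3.09 -0.02 -0.36 -0.05  0.43] 3.487
['scene'] diff ptr-mark 0.57 [-1.77 -2.34 31.48  0.88 80.68 23.72  3.01  0.23 -0.31] 1.096
['scene'] diff ptr-mark 0.63 [-1.57 -2.2  31.74  0.95 80.75 23.91  3.12  0.13 -0.31] 1.1
['scene'] diff ptr-mark 0.81 [-1.11 -1.92 32.35  1.19 80.94 24.1   3.48 -0.05 -0.33] 1.164
['scene'] diff ptr-mark 0.75 [-1.11 -1.86 32.24  1.15 80.95 24.14  3.3  -0.06 -0.35] 1.144
['top'] diff ptr-mark 0.30 [-2.08 -2.38 29.82  2.84 81.96 25.31  3.51 -0.38  0.31] 2.306
['top'] diff ptr-mark 0.26 [-2.05 -2.31 29.71  2.83 81.89 25.51  3.53 -0.36  0.28] 2.307
['top'] diff ptr-mark 0.45 [-1.61 -2.06 29.85  2.72 81.85 25.39  3.31 -0.18  0.31] 2.303
['top'] diff ptr-mark 0.50 [-1.48 -1.99 29.74  2.84 81.77 25.35  3.39 -0.12  0.29] 2.301
```

The joint fit is consistent: the pointer is about 0.5° short. There's plenty of time, so I'll nudge it on by half a degree before locking.

```bash
python3 - <<'E'
from fit import *
np.set_printoptions(suppress=True)
p,q=pose(196,tip=.17); r.move_to(p,q)
p,q=pose(196); r.move_l(p,q,vel=0.2,guard=15)
p,q=pose(188); r.move_l(p,q,vel=0.1,guard=15)
p,q=pose(185.65); print(r.move_l(p,q,vel=0.03,guard=15)); r.hold(.2)
p,q=pose(190); r.move_l(p,q,vel=0.06)
p,q=pose(196); r.move_l(p,q,vel=0.15)
p,q=pose(196,tip=.17); r.move_l(p,q,vel=0.2)
r.move_to(*lpose(-.085,tip=.17))
ims={n:vision.snapshot(n) for n in("scene","top")}
for n in ims: print(n,prof(n,ims[n],.031,.024))
run(ims,["scene","top"]); print(telemetry.current_t())
E
```

```text
False
scene [(-2.24, -6.1, 1.6), (-1.83, -3.65, -0.15)]
top [(-1.7, -4.9, 1.4), (-1.74, -3.2, -0.45)]
['scene', 'top'] diff ptr-mark 0.04 [-2.17 -2.21 31.91  1.14 81.15 24.27  2.51  0.28 -0.29 -0.19  0.39] 3.771
['scene', 'top'] diff ptr-mark 0.08 [-2.   -2.08 31.96  1.3  81.2  24.16  2.43  0.19 -0.35 -0.12  0.39] 3.777
['scene', 'top'] diff ptr-mark 0.17 [-1.56 -1.72 31.88  1.37 81.27 24.06  2.54 -0.   -0.47  0.08  0.4 ] 3.779
['scene', 'top'] diff ptr-mark 0.15 [-1.52 -1.67 31.83  1.3  81.19 24.07  2.82 -0.04 -0.49  0.11  0.42] 3.775
19.5083
```

Aligned to about 0.1°. Now the lock.

```bash
python3 - <<'E'
from h import *
np.set_printoptions(precision=3,suppress=True)
print(r.move_l(*lpose(-.085),vel=0.15,guard=12))
for off in list(np.arange(-.07,0.0,.01))+list(np.arange(0,.026,.003)):
    h=r.move_l(*lpose(off),vel=0.05 if off<0 else .02,guard=18); e=telemetry.current_ee_pos()
    f=telemetry.current_wrist_force(); print(round(off,3),h,f,(e[:2]-PIV)@DX)
    if h or f[0]<-18: break
print(telemetry.current_t())
for n in("scene","top"):
    im=vision.snapshot(n); c=vision.get_calibration(n)
    u,v=proj(c,[.57,.05,.05]).astype(int); k=75 if n=="scene" else 60
    cv2.imwrite(f"pics/l_{n}.png",cv2.resize(im[v-k:v+k,u-k:u+k],(600,600),interpolation=cv2.INTER_CUBIC)[:,:,::-1])
    print([(d["at"],d["score"]) for d in models.mark_of("lock_tip",n)[:2]])
E
```

```text
False
-0.07 False [-0.967  1.116  0.018] -0.0695723887822976
-0.06 False [-0.139  0.64   0.156] -0.05965731082568653
-0.05 False [-2.159  0.365  1.913] -0.05015123754382409
-0.04 False [-1.647  0.43   1.332] -0.0395443775168807
-0.03 False [-0.974  1.182 -0.382] -0.02857637876440907
-0.02 False [ 0.683 -0.007  0.061] -0.018873371046324174
-0.01 False [-2.248 -0.868  2.831] -0.010041055167285401
0.0 False [-4.08   0.686 -0.082] -2.327665154565991e-05
0.0 False [-4.104  0.484 -1.118] 0.00017039572115446733
0.003 False [-4.672  0.29  -1.069] 0.0032969162148470746
0.006 False [-3.608 -0.023 -0.502] 0.006337373293714669
0.009 False [-7.821  0.582  2.201] 0.0068028096580073204
0.012 False [-12.328   0.359   5.391] 0.00724242821441529
0.015 False [-16.089   1.919   9.165] 0.007602011033599099
0.018 False [-19.878   1.749  12.316] 0.007972971868837449
25.5583
[([0.6102, 0.1246, 0.0971], 0.62)]
[]
```

View pics/l_scene.png

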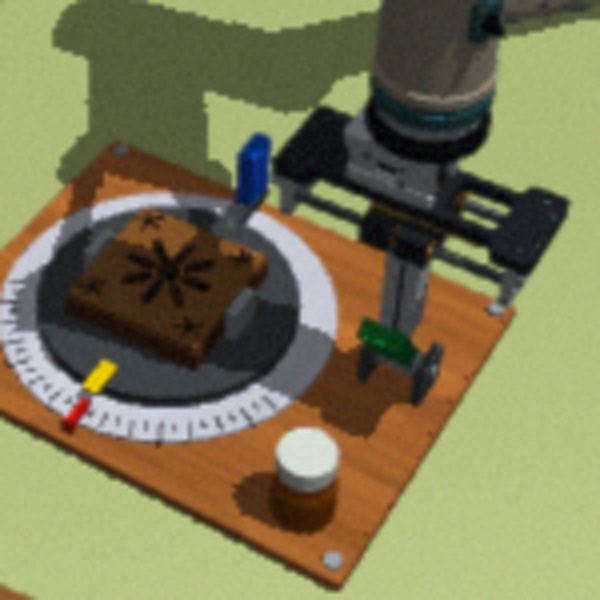

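The force rose steeply at +7 mm (8 mm expected), and the lock lever now leans away from the robot, so it's at its stop. Now I retreat and do the final check.

```bash
python3 - <<'E'
from fit import *
np.set_printoptions(precision=3,suppress=True)
r.move_l(*lpose(-.03),vel=0.1); r.move_l(*lpose(-.06),vel=0.15); r.move_l(*lpose(-.08,tip=.2),vel=0.2)
p,q=lpose(-.2,tip=.25); r.move_l(p,q,vel=0.2)
ims={n:vision.snapshot(n) for n in("scene","top")}
for n in ims:
    print(n,prof(n,ims[n],.031,.024))
    for t in ("lock_tip","lock_pivot","paste_jar","small_block"): print(t,[(d["at"],round(d["score"],2)) for d in models.mark_of(t,n)[:2]])
run(ims,["scene","top"]); print(telemetry.current_t(),telemetry.current_wrist_force())
c=vision.get_calibration("scene");u,v=proj(c,[.57,.05,.05]).astype(int)
cv2.imwrite("pics/f_scene.png",cv2.resize(ims["scene"][v-75:v+75,u-75:u+75],(600,600),interpolation=cv2.INTER_CUBIC)[:,:,::-1])
cv2.imwrite("pics/f_top.png",ims["top"][:,:,::-1])
E
```

```text
scene [(-2.24, -6.05, 1.6), (-1.83, -3.65, -0.2)]
lock_tip [([0.6108, 0.1258, 0.1008], 0.42)]
lock_pivot [([0.5739, 0.1277, 0.0352], 0.89)]
paste_jar []
small_block [([0.5935, -0.2901, -0.0005], 0.96), ([0.5738, 0.1278, 0.0386], 0.64)]
top [(-1.72, -4.9, 1.4), (-1.74, -3.2, -0.5)]
lock_tip [([0.609, 0.1314, 0.0992], 0.49)]
lock_pivot [([0.5681, 0.1302, 0.0355], 0.64)]
paste_jar [([0.7027, 0.1145, 0.0099], 0.66)]
small_block [([0.5965, -0.2866, -0.0013], 0.58), ([0.3381, 0.4491, 0.0008], 0.4)]
['scene', 'top'] diff ptr-mark 0.05 [-2.24 -2.29 31.78  1.36 81.23 23.93  2.44  0.32 -0.34 -0.24  0.37] 3.794
['scene', 'top'] diff ptr-mark 0.11 [-1.94 -2.05 32.    1.32 81.34 24.16  2.81  0.18 -0.35 -0.1   0.41] 3.833
['scene', 'top'] diff ptr-mark 0.11 [-1.9  -2.01 32.22  1.28 81.25 24.47  2.68  0.17 -0.3  -0.07  0.42] 3.868
['scene', 'top'] diff ptr-mark 0.21 [-1.41 -1.63 31.89  1.25 81.21 24.11  2.79 -0.09 -0.47  0.15  0.41] 3.832
28.8417 [ 0.556 -0.166  0.875]
```

View pics/f_scene.png

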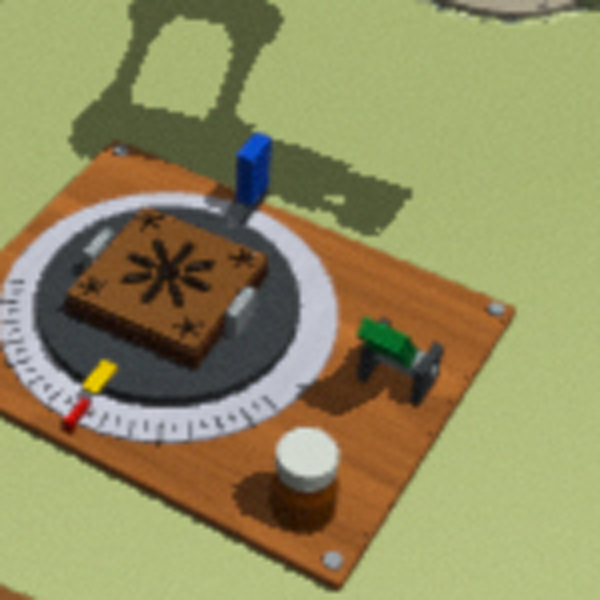

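View pics/f_top.png

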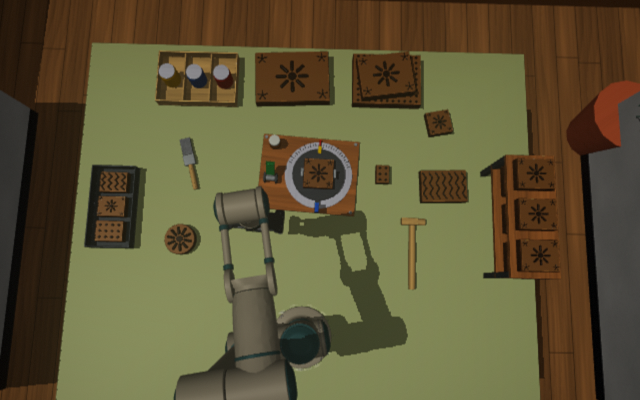

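The final views show the pointer in line with the mark (close-up, about (100,377) against (76,415)). The green lever leans away from the robot and the loose things are where they were.

```bash
python3 -c "
from plant import r
r.sign_off()"
```

```text
the job is handed in; nothing more can be done
```

I turned the ring onto the red mark by pushing the blue lever with the closed fingertips. After that I pushed the green lock lever over to its stop, backed the arm clear and handed the job in at about 29 s.

- **Ring on the mark:** a fit to both camera pictures puts the pointer within 0.05–0.2° of the mark, both before and after locking. A simpler colour check disagreed slightly. In the scene camera it showed the pointer about 0.4° past the mark, which depends on the heights assumed for pointer and mark; in the top camera it was 0.0°. The red mark's reading stayed the same throughout.
- **Lock at its stop:** the push force rose steeply to about 20 N, less than 1.5 mm from where I expected the stop. The lever tip then measured about 38 mm beyond its pivot and 100 mm high, against 42 and 98 mm expected at the stop. The network position readings are only good to about 4 mm.
- **Loose things:** I saw no movement of the blocks, brush, mallet or jar in the last pictures. The scene camera's network missed the jar in the final check, but it is visible there and the top camera places it where it started.

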